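# Unstack the sample packs into their test trays

### The arm

A 6-joint arm with a two-finger parallel gripper is mounted at the origin on the work surface. World frame = base frame: x ahead of the robot, y to its left, z up, the work surface at z = 0. Lengths are in m, angles in rad, forces in N, time in s.
With the tool pointing down it reaches from about 0.35 to 0.975 m from the base axis. Payload 4.9 kg.
Tool frame: the origin (TCP) lies midway between the tips of the shut fingers; the grasp point (between the pads) lies 19 mm behind it; y points along the fingers, z is the direction in which the jaws open and shut, and the axes are right-handed (so a half turn about y gives the same grasp; the last joint's range is limited). The gripper opens to 85 mm and grips with 20 to 120 N. Pads are 22 mm wide; open, the fingers measure 114 mm over their backs; the gripper's body (76 mm by 85 mm) begins 54 mm behind the grasp point. The pads swing forward as they close: fully open they stand 13 mm farther back than shut.
Start: joints at [1.131, 0.053, 1.613, -0, 1.476, -0.119], TCP at [0.197, 0.593, 0.231] pointing down, gripper open.
Joint ranges: [-3.01, 3.01], [-1.01, 2.22], [0.06, 2.58], [-1.02, 4.17], [0.09, 2.62], [-3.14, 3.14]. Speed limits (rad/s): [2.57, 2.57, 3.14, 3.14, 3.14, 3.14].

### API

Orientations are given as a unit quaternion [w, x, y, z].
In Python, from plant import * gives the robot as it stands.
- The arm moves only by the shell command python3 -m crank 'ROWS'. ROWS is JSON, a list that holds one entry, the list of rows, each a list of 5 numbers: the gripper command: -1 is shut, 1 is fully open, values between are in proportion, then the shift along the tool's x, y, z in cm, then the turn about the tool's y in degrees. In form: [[[jaw, dx, dy, dz, twist], ...]]. A call has 1 to 8 rows; each row shifts and turns the commanded pose from where the row before left it, along the tool's axes as they then stand; what a row does not reach is not made up. A row lasts 1/8 s, in which the tool goes at most 62.5 mm and 10.7 degrees, less where a joint would pass 70% of its speed; a pose out of reach is approached as far as the arm can. A call with a gripper value outside its range is refused whole. The fingers move at their own pace and stop on an object; the grip force is fixed at half the most. Time passes only in rows, so rows that do not move let the fingers close. It gives the time, the measured TCP pose, the force and the opening at its end, in the units of the state.
- state(): the state, without advancing time (a new reading comes with each control period).
- grab_frame(name): name is "scene" or "top"; returns a dict with "frame" (400x640x3 uint8, red, green, blue), "fx", "fy", "cx", "cy" (pixels), "D" ([k1, k2, p1, p2, k3] as OpenCV has them; the pictures are not rectified), "pose" (4x4, takes a point from camera to world coordinates). Camera axes: x right, y up, looking along -z (the intrinsics and any distortion apply to the point x, -y, -z); pixel columns grow to the right and rows downward; lengths in m; the calibration is good to about 2 mm. A picture is of the moment at which its call begins. There is no depth.
- job_done(): hands the job in, once; it reports no verdict.
The state is a dict: "time": time; "joint_pos": joint angles; "joint_vel": joint speeds; "joint_efforts": joint torques, N m; "tool_pos": TCP position; "tool_rot": TCP orientation; "contact_force": force on the tool from outside, world axes, zero at the start; "ft_torque": the same for the moment, N m; "gripper_width": opening from 0.0 (shut) to 1.0 (fully open).
Only numpy, scipy, OpenCV 4.12 (cv2) and the standard library are available. Lean on these libraries where they do the work, as an engineer would, in place of code of your own. Each camera call takes 0.05 s, during which the arm holds its last target.

### The job

The sample packs for today's tests stand in one stack, three cartons with a round tin on top. Take the stack apart and lay each pack flat inside the white tray that fits it in shape and size, right way up and not perched on the rim. Keep every pack upright on the way, and leave the steel beaker and the test mandrel standing where they are.

Things in the scene. Friction and masses are not known exactly. Their poses are not given: they have to be found in the camera images.
- carton_large: Largest sample pack, bottom of the stack: plain brown cardboard carton with a white tape strip, 120 long x 62 wide x 40 mm high, 110 to 225 g. Origin: centre of its underside; x along its length, y across its width, z up. Rigid.
- carton_medium: Second pack from the bottom, standing on the largest carton: plain white carton, 88 long x 50 wide x 34 mm high, 70 to 140 g. Origin: centre of its underside; x along its length, y across its width, z up. Rigid.
- carton_small: Third pack from the bottom, standing on the middle carton: plain brown square carton, 44 x 44 x 30 mm high, 35 to 70 g. Origin: centre of its underside; x and y along its sides, z up. Rigid.
- tin: Top of the stack, standing on the small carton: round metal sample tin, 30 mm in diameter, 32 mm high, 28 to 56 g. Origin: centre of its underside; z up along its axis.
- tray_large: Place of the largest carton: shallow oblong tray, inside 138 long x 80 mm wide (outside 146 x 88). x along its length, y across. Fixed to the table. White plastic, floor 3 mm thick, rim 4 mm thick with its top 8 mm above the table (5 mm above the tray's floor). Origin: centre of the underside, on the table. z up.
- tray_medium: Place of the middle carton: shallow oblong tray, inside 106 long x 68 mm wide (outside 114 x 76). x along its length, y across. Fixed to the table. White plastic, floor 3 mm thick, rim 4 mm thick with its top 8 mm above the table (5 mm above the tray's floor). Origin: centre of the underside, on the table. z up.
- tray_small: Place of the small carton: shallow square tray, inside 62 x 62 mm (outside 70 x 70). x and y along its sides. Fixed to the table. White plastic, floor 3 mm thick, rim 4 mm thick with its top 8 mm above the table (5 mm above the tray's floor). Origin: centre of the underside, on the table. z up.
- tray_round: Place of the tin: shallow round tray, inside 48 mm in diameter (outside 56). Fixed to the table. White plastic, floor 3 mm thick, rim 4 mm thick with its top 8 mm above the table (5 mm above the tray's floor). Origin: centre of the underside, on the table. z up.
- beaker: Bystander to leave alone: open steel cup, 64 mm across the rim, 70 mm high, loose, standing among the trays. Origin: centre of its underside; z up.
- mandrel: Bystander to leave alone: turned steel test mandrel, a slim post on a 68 mm round foot, 125 mm high, loose, to the left of the work. Origin: centre of its underside; z up.
Things that resemble listed ones, but are neither listed nor needed, are in the scene too. What is shaped like the carton_small but pink is not meant.

How it is judged:
At the end, for the whole second after the job is handed in: Each pack lies flat and right way up (0.06 rad) on the floor of the tray that fits it, centre within 15 mm of the tray's centre, underside under 6 mm above the tray's underside, released and at rest; beaker and mandrel within 20 mm of where they stood (horizontal distance between carton_large and tray_large below 0.015 m and z of carton_large in the frame of tray_large between 0 and 0.006 m and angle between each of carton_large, carton_medium, carton_small, tin's own z axis and vertical below 0.06 rad and linear speed of each of carton_large, carton_medium, carton_small, tin below 0.02 m/s and angular speed of each of carton_large, carton_medium, carton_small, tin below 0.2 rad/s and horizontal distance between carton_medium and tray_medium below 0.015 m and z of carton_medium in the frame of tray_medium between 0 and 0.006 m and horizontal distance between carton_small and tray_small below 0.015 m and z of carton_small in the frame of tray_small between 0 and 0.006 m and horizontal distance between tin and tray_round below 0.015 m and z of tin in the frame of tray_round between 0 and 0.006 m and distance of each of beaker, mandrel from where it was at the start of the episode below 0.02 m); the robot touches nothing.
It fails at once if a carton or the tin is tipped over (more than 0.6 rad) (angle between any of carton_large, carton_medium, carton_small, tin's own z axis and vertical above 0.6 rad).
It fails at once if the beaker is shifted by more than 20 mm (distance of beaker from where it was at the start of the episode above 0.02 m).
It fails at once if the mandrel is shifted by more than 20 mm (distance of mandrel from where it was at the start of the episode above 0.02 m).
It also fails if it takes over 104 s, if anything falls off the work surface, if the arm or the gripper's body presses on something with over 40 N, if the wrist force passes 120 N, or if a joint passes its speed limit or range.

## Working session

There is one attempt and no reset: what is moved stays moved. The work goes in short steps, Python scripts to look and compute and a shell command to move; the robot and the scene stay as the last step left them, time stands still between calls to the robot, and variables do not carry over. Pictures are saved under pics/ and viewed, and the job is handed in when it is done.

```bash
ls; mkdir -p pics
python3 - <<'E'
from plant import *
import cv2
print(state())
for n in("scene","top"):
    g=grab_frame(n); cv2.imwrite(f"pics/{n}0.png",g["frame"][:,:,::-1]); print({k:v for k,v in g.items() if k!="frame"})
E
```

```text
pics
{'time': 0.0, 'joint_pos': array([ 1.13104111e+00,  5.33349909e-02,  1.61426089e+00, -2.16990456e-06,
        1.47597902e+00, -1.18990526e-01]), 'joint_vel': array([ 2.12021324e-04,  1.65797942e-04, -9.45879819e-04,  7.86201291e-04,
        1.58762833e-03,  3.08696913e-05]), 'joint_efforts': array([ 7.76980869e-04, -3.93667710e+01, -3.70184541e+01, -1.27832055e-05,
        6.74498384e-03, -1.27276451e-05]), 'tool_pos': array([0.19679379, 0.59257403, 0.23009634]), 'tool_rot': array([-0.69735778,  0.69870552, -0.11311427,  0.11272923]), 'contact_force': array([ 0.60318853, -1.07462375, -0.19525994]), 'ft_torque': array([ 0.03924187, -0.02581517,  0.03733853]), 'gripper_width': 1.0001891190804588}
{'fx': 517.4296188850121, 'fy': 517.4296188850121, 'cx': 318.9606342162686, 'cy': 198.1959925638062, 'D': array([-0.06926291,  0.        ,  0.        ,  0.        ,  0.        ]), 'pose': array([[-0.42872848, -0.7030554 ,  0.56736672,  1.21259925],
       [ 0.90339022, -0.33976191,  0.26162562,  0.46100003],
       [ 0.0088323 ,  0.6247199 ,  0.78079898,  1.04033269],
       [ 0.        ,  0.        ,  0.        ,  1.        ]])}
{'fx': 454.49328397539404, 'fy': 454.49328397539404, 'cx': 317.8719225031056, 'cy': 202.72153653656665, 'D': array([-0.109135,  0.      ,  0.      ,  0.      ,  0.      ]), 'pose': array([[-0.00756019,  0.99347946, -0.11376031,  0.42337807],
       [-0.99984346, -0.00569021,  0.01675365,  0.16254023],
       [ 0.01599709,  0.11386916,  0.99336696,  1.17717505],
       [ 0.        ,  0.        ,  0.        ,  1.        ]])}
```

View pics/scene0.png

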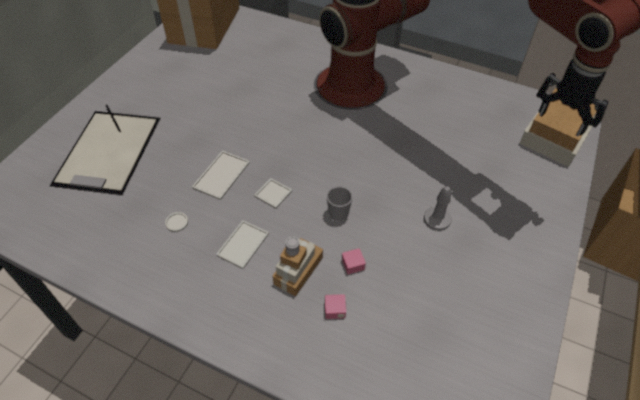

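View pics/top0.png

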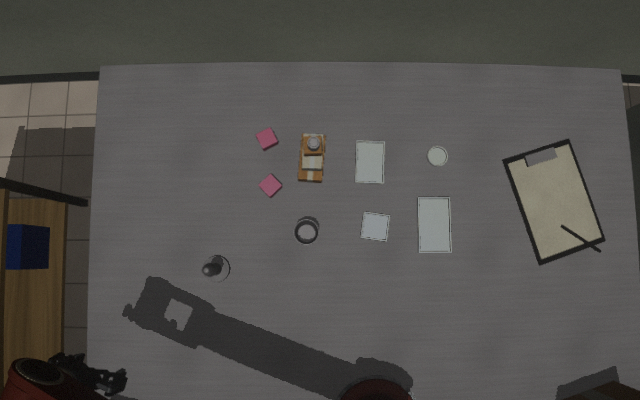

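```bash
cat > h.py <<'E'
import numpy as np, cv2
from plant import *
def K(g): return np.array([[g["fx"],0,g["cx"]],[0,g["fy"],g["cy"]],[0,0,1.]])
def p2w(g,uv,z):
    uv=np.array(uv,float).reshape(-1,1,2)
    n=cv2.undistortPoints(uv,K(g),np.array(g["D"])).reshape(-1,2)
    P=np.array(g["pose"]); d=np.c_[n[:,0],-n[:,1],-np.ones(len(n))]@P[:3,:3].T
    t=(np.broadcast_to(z,len(n))-P[2,3])/d[:,2]
    return P[:3,3]+d*t[:,None]
def w2p(g,X):
    X=np.array(X,float).reshape(-1,3); P=np.array(g["pose"])
    c=(X-P[:3,3])@P[:3,:3]; c=c*[1,-1,-1]
    return cv2.projectPoints(c.reshape(-1,1,3),np.zeros(3),np.zeros(3),K(g),np.array(g["D"]))[0].reshape(-1,2)
def box(x,y,yaw,L,W,z):
    c,s=np.cos(yaw),np.sin(yaw)
    return np.array([[x+c*a*L/2-s*b*W/2,y+s*a*L/2+c*b*W/2,z] for a,b in((1,1),(1,-1),(-1,-1),(-1,1))])
def crop(g,u0,v0,w,h,k,name,polys=()):
    im=g["frame"][:,:,::-1][v0:v0+h,u0:u0+w]
    im=cv2.resize(im,None,fx=k,fy=k,interpolation=cv2.INTER_CUBIC)
    im=np.ascontiguousarray(im)
    for p in polys:
        q=((np.array(p)+.5-[u0,v0])*k-.5).round().astype(int)
        cv2.polylines(im,[q],True,(0,0,255),1)
    if not len(polys):
      for t in range(0,w,10): cv2.putText(im,str(u0+t),(t*k,8),0,.3,(0,255,255)); cv2.line(im,(t*k,10),(t*k,14),(0,255,255))
      for t in range(0,h,10): cv2.putText(im,str(v0+t),(0,t*k+4),0,.3,(0,255,255))
    cv2.imwrite(f"pics/{name}.png",im)
E
python3 - <<'E'
from h import *
t=grab_frame("top");s=grab_frame("scene")
crop(t,245,120,100,75,8,"t1"); crop(t,350,130,110,130,5,"t2"); crop(s,260,225,80,75,10,"s1"); crop(s,155,140,145,130,5,"s2")
crop(t,190,200,150,90,5,"t3")
E
```

```text
(no output)
```

View pics/t1.png

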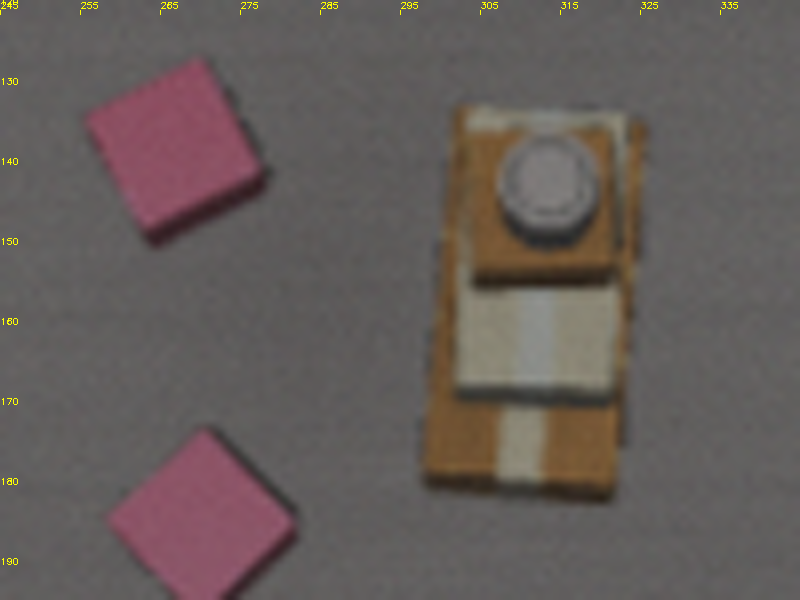

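View pics/t2.png

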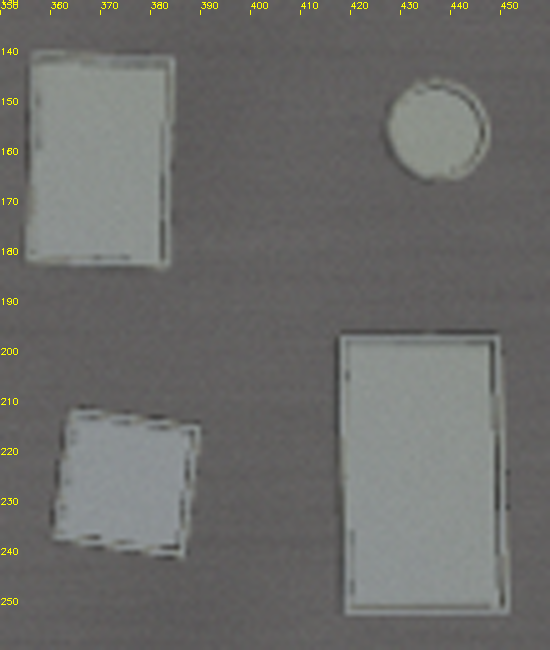

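View pics/s1.png

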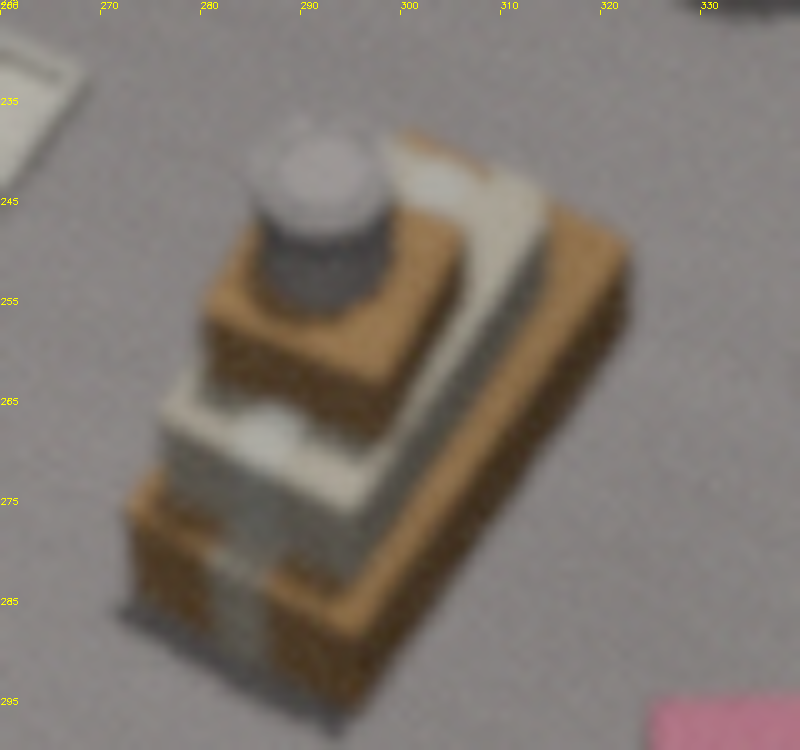

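View pics/t3.png

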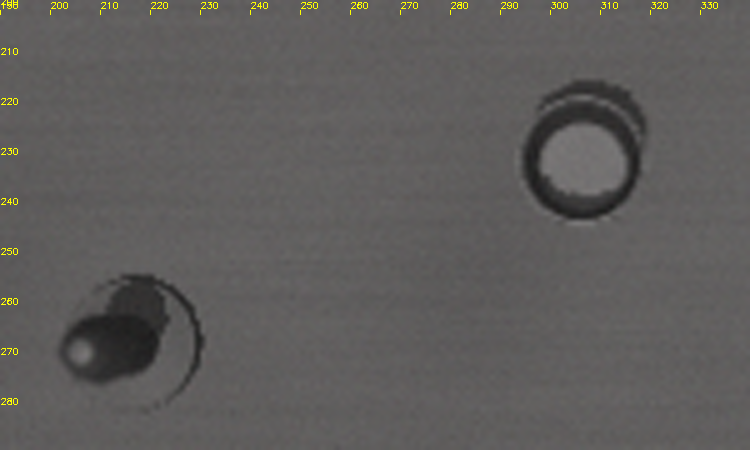

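```bash
cat > m.py <<'E'
from h import *
from scipy.optimize import least_squares
t=grab_frame("top");s=grab_frame("scene")
def cp(pts,u0,v0,k): return (np.array(pts,float)+.5)/k-.5+[u0,v0]
def fit(name,g,uv,z,L,W):
    X=p2w(g,uv,z); c=X.mean(0)[:2]
    best=None
    for y0 in np.arange(-1.6,1.6,.4):
        f=lambda p:(w2p(g,box(p[0],p[1],p[2],L,W,z))[:,None]-np.array(uv)[None])
        def r(p):
            d=f(p); n=np.linalg.norm(d,axis=2); j=n.argmin(0); return d[j,range(len(uv))].ravel()
        q=least_squares(r,[*c,y0])
        if best is None or q.cost<best.cost: best=q
    print(name,best.x[:2].round(4),"yaw deg",np.degrees(best.x[2]).round(1),"rms px",np.sqrt(2*best.cost/len(uv)).round(2)); return best.x
a=lambda p:cp(p,245,120,8); b=lambda p:cp(p,350,130,5); c=lambda p:cp(p,260,225,10)
fit("large",t,a([(458,106),(645,125),(615,490),(425,475)]),.04,.12,.062)
fit("large s",s,c([(632,240),(345,632),(128,505)]),.04,.12,.062)
fit("med",t,a([(468,108),(628,118),(613,388),(457,385)]),.074,.088,.05)
fit("med s",s,c([(547,190),(355,512),(160,415)]),.074,.088,.05)
fit("small",t,a([(477,128),(612,128),(617,270),(475,273)]),.104,.044,.044)
fit("small s",s,c([(465,225),(378,380),(205,308)]),.104,.044,.044)
print("tin",p2w(t,a([(547,172)]),.136),p2w(s,c([(325,180)]),.136))
P=[fit("tl",t,b([(340,335),(499,335),(509,612),(346,612)]),.008,.146,.088),
fit("tm",t,b([(30,52),(175,58),(170,268),(25,264)]),.008,.114,.076),
fit("ts",t,b([(70,409),(200,428),(185,557),(53,540)]),.008,.07,.07)]
print("tr",p2w(t,b([(438,130)]),.008))
print("beaker",p2w(t,cp([(581,161)],190,200,5),.07),"mandrel foot",p2w(t,cp([(130,343)],190,200,5),.006))
R=p2w(t,b([(438,130)]),.008)[0]
circ=[[R[0]+.028*np.cos(i),R[1]+.028*np.sin(i),.008] for i in np.arange(0,6.28,.2)]
for g,n,cr in((s,"s2o",(155,140,145,130,5)),):
    crop(g,*cr,n,[w2p(g,box(*p,L,W,.008)) for p,L,W in zip(P,(.146,.114,.07),(.088,.076,.07))]+[w2p(g,circ)])
E
python3 m.py
```

```text
large [0.6717 0.1586] yaw deg -5.2 rms px 0.35
large s [0.6718 0.1609] yaw deg -5.8 rms px 0.79
med [0.6797 0.1569] yaw deg -2.9 rms px 0.42
med s [0.6781 0.1582] yaw deg -0.9 rms px 0.73
small [0.688  0.1558] yaw deg -89.7 rms px 0.5
small s [0.6876 0.1593] yaw deg 1.1 rms px 0.68
tin [[0.68833676 0.15546129 0.136     ]] [[0.68750716 0.15823945 0.136     ]]
tl [ 0.4994 -0.1605] yaw deg -0.3 rms px 0.54
tm [0.6654 0.006 ] yaw deg -2.5 rms px 0.26
ts [ 0.4952 -0.0045] yaw deg -8.2 rms px 0.49
tr [[ 0.68142553 -0.17509798  0.008     ]]
beaker [[0.47908082 0.17380092 0.07      ]] mandrel foot [[0.39010233 0.40619346 0.006     ]]
```

View pics/s2o.png

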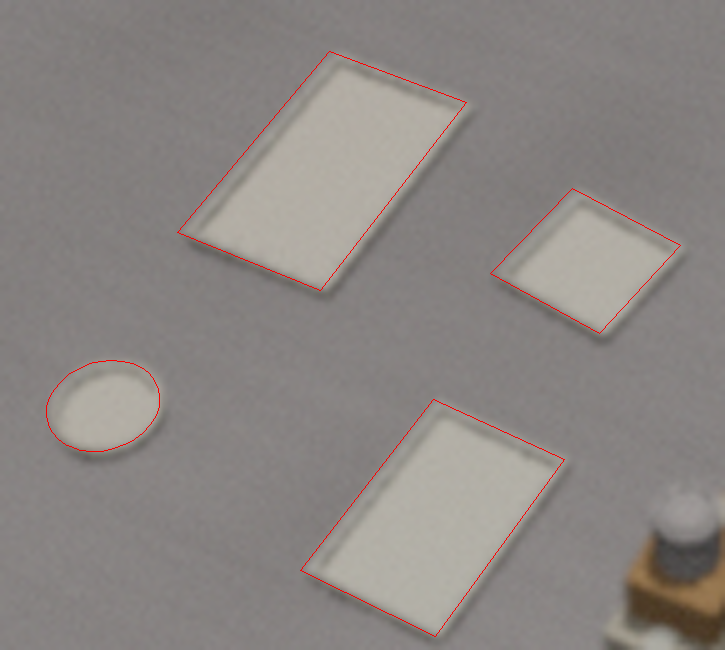

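```bash
cat > st.py <<'E'
# usage: st.py x y z(TCP target) jawyaw_deg(direction of tool z in world, mod 180)
import sys; from h import *
from scipy.spatial.transform import Rotation as Ro
s=state(); q=s["tool_rot"]; R=Ro.from_quat([q[1],q[2],q[3],q[0]]).as_matrix()
p=np.array(s["tool_pos"])
jy=np.degrees(np.arctan2(R[1,2],R[0,2]))
print("t",round(s["time"],2),"pos",p.round(4),"x",R[:,0].round(3),"y",R[:,1].round(3),"z",R[:,2].round(3),"jawyaw",jy.round(1),"w",round(s["gripper_width"]*85,1),"F",np.round(s["contact_force"],1))
if len(sys.argv)>4:
    X=np.array(list(map(float,sys.argv[1:4]))); d=float(sys.argv[4])-jy; d=(d+90)%180-90
    print("twist deg",(-d).round(1),"shift cm in present tool axes",((X-p)@R*100).round(2))
    a=-np.radians(-d); Rz=np.array([[np.cos(a),-np.sin(a),0],[np.sin(a),np.cos(a),0],[0,0,1]])
    print("shift cm after twisting",((X-p)@(Rz@R)*100).round(2))
E
python3 st.py 0.688 0.157 0.25 90
```

```text
t 0.3 pos [0.197  0.5929 0.2309] x [ 0.949 -0.315 -0.   ] y [-0.    -0.001 -1.   ] z [ 0.315  0.949 -0.001] jawyaw 71.6 w 84.7 F [-0.7 -0.3  0.2]
twist deg -18.4 shift cm in present tool axes [ 60.34  -1.9  -25.89]
shift cm after twisting [ 49.1   -1.89 -43.59]
```

```bash
python3 -m crank '[[[1,0,-0.6,0,-9.2],[1,0,-0.6,0,-9.2],[1,3.5,-0.6,-3.1,0],[1,3.5,0,-3.1,0],[1,3.5,0,-3.1,0],[1,3.5,0,-3.1,0],[1,3.5,0,-3.1,0],[1,3.5,0,-3.1,0]]]'; python3 -m crank '[[[1,3.5,0,-3.1,0],[1,3.5,0,-3.1,0],[1,3.5,0,-3.1,0],[1,3.5,0,-3.1,0],[1,3.5,0,-3.1,0],[1,3.5,0,-3.1,0],[0,3.5,0,-3.1,0],[0,0,0,0,0]]]'; python3 st.py 0.688 0.157 0.12 90
```

```text
time: 1.3
tool_pos: [0.4081, 0.406, 0.2494]
tool_rot: [0.707, -0.707, -0.0, 0.0]
contact_force: [0.5, 0.6, -0.4]
gripper_width: 0.999
time: 2.3
tool_pos: [0.6539, 0.1878, 0.2486]
tool_rot: [-0.707, 0.707, -0.001, 0.001]
contact_force: [0.1, 0.1, -0.1]
gripper_width: 0.602
t 2.3 pos [0.6539 0.1878 0.2486] x [ 1.    -0.003 -0.   ] y [-0.    -0.001 -1.   ] z [ 0.003  1.    -0.001] jawyaw 89.8 w 51.2 F [ 0.1  0.1 -0.1]
twist deg -0.2 shift cm in present tool axes [ 3.43 12.86 -3.06]
shift cm after twisting [ 3.42 12.86 -3.07]
```

```bash
python3 -m crank '[[[0.2,1.7,2,-1.55,0],[0.2,1.7,2,-1.55,0],[0.2,0,2,0,0],[0.2,0,2,0,0],[0.2,0,2,0,0],[0.2,0,0,0,0],[0.2,0,0,0,0]]]'; python3 st.py .688 .1565 .110 90; python3 -c "
from h import *
crop(grab_frame('top'),270,110,80,75,8,'a1');crop(grab_frame('scene'),250,205,90,90,7,'a2')"
```

```text
time: 3.18
tool_pos: [0.6864, 0.1596, 0.15]
tool_rot: [0.707, -0.707, -0.001, -0.0]
contact_force: [0.8, -0.4, 0.6]
gripper_width: 0.599
t 3.17 pos [0.6864 0.1596 0.15  ] x [1.    0.001 0.001] y [ 0.001  0.    -1.   ] z [-0.001  1.     0.   ] jawyaw 90.0 w 50.9 F [ 0.8 -0.4  0.6]
twist deg 0.0 shift cm in present tool axes [ 0.15  4.   -0.32]
shift cm after twisting [ 0.15  4.   -0.32]
```

View pics/a2.png

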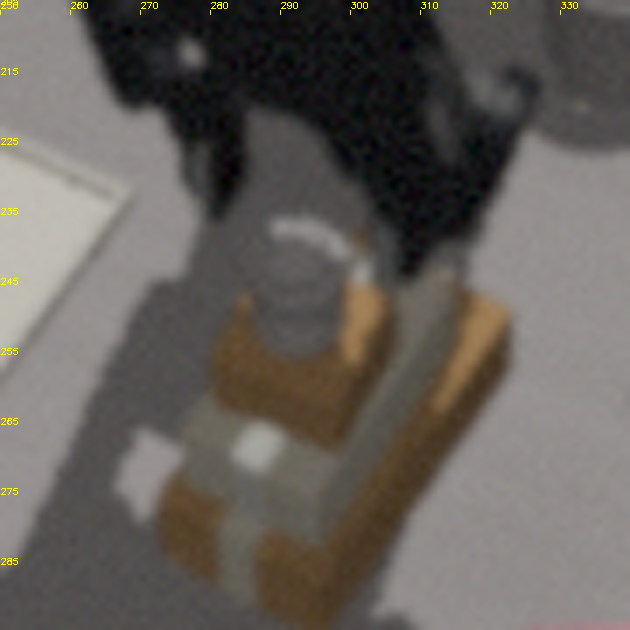

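View pics/a1.png

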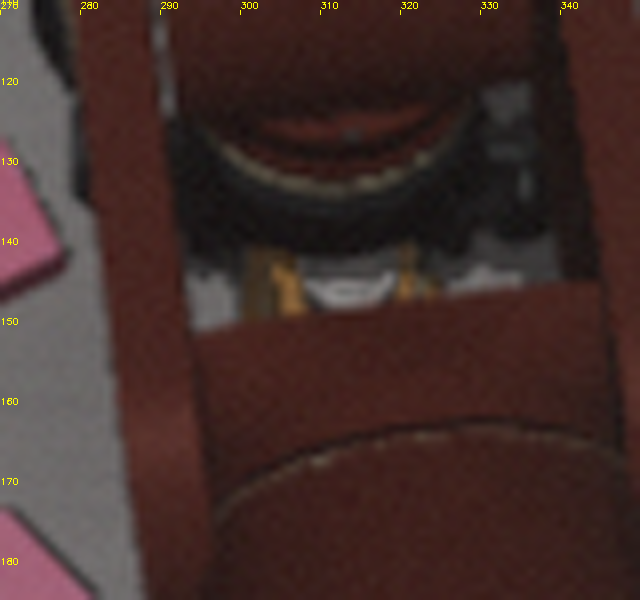

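```bash
python3 -c "
from h import *
g=grab_frame('scene')
for z in(.145,.15,.155,.16): print(z,w2p(g,[[.6864,.1596-.032,z],[.6864,.1596+.032,z]]).round(1).tolist())"
```

```text
0.145 [[279.2, 234.5], [306.5, 245.6]]
0.15 [[279.0, 233.1], [306.5, 244.2]]
0.155 [[278.9, 231.7], [306.5, 242.9]]
0.16 [[278.8, 230.4], [306.5, 241.5]]
```

```bash
python3 -m crank '[[[0.2,0.15,1.5,-0.3,0],[0.2,0,1.5,0,0],[0.2,0,1,0,0],[0.2,0,0,0,0],[-1,0,0,0,0],[-1,0,0,0,0],[-1,0,0,0,0],[-1,0,0,0,0]]]'; python3 -m crank '[[[-1,0,0,0,0],[-1,0,-1,0,0],[-1,0,-1,0,0],[-1,0,-1,0,0],[-1,0,-2,0,0],[-1,0,-2,0,0],[-1,0,-2,0,0],[-1,0,0,0,0]]]';python3 st.py .681 -.1745 .2 90;  python3 -c "
from h import *
crop(grab_frame('scene'),240,180,110,110,6,'b2')"
```

```text
time: 4.32
tool_pos: [0.6882, 0.1564, 0.1101]
tool_rot: [0.707, -0.707, -0.001, -0.0]
contact_force: [0.1, 0.7, 2.1]
gripper_width: 0.33
time: 5.32
tool_pos: [0.6893, 0.1565, 0.2031]
tool_rot: [0.707, -0.707, -0.002, -0.002]
contact_force: [0.3, 0.4, -0.2]
gripper_width: 0.333
t 5.33 pos [0.6893 0.1565 0.2031] x [1.    0.    0.006] y [ 0.006  0.001 -1.   ] z [-0.     1.     0.001] jawyaw 90.0 w 28.3 F [ 0.3  0.4 -0.2]
twist deg 0.0 shift cm in present tool axes [ -0.84   0.28 -33.1 ]
shift cm after twisting [ -0.83   0.28 -33.1 ]
```

View pics/b2.png

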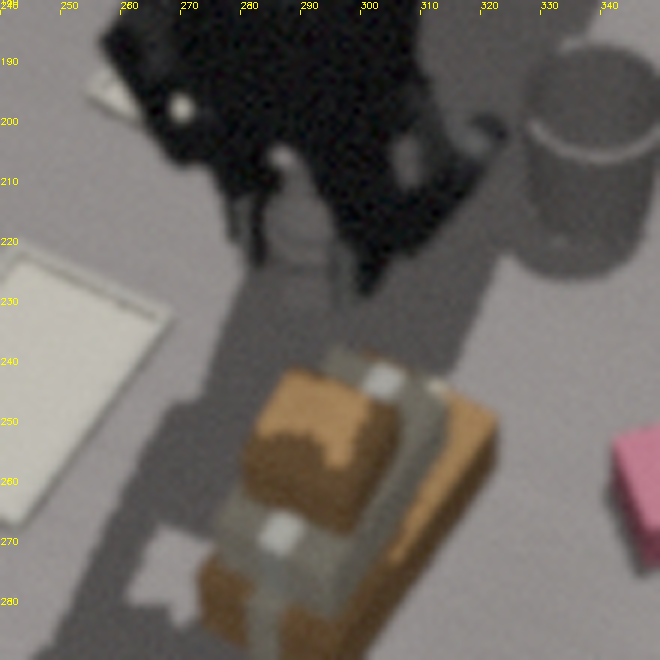

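```bash
python3 -c "
from h import *
g=grab_frame('scene')
for z in(.191,.197,.203):
  c=w2p(g,[[.6893+.015*np.cos(i),.1565+.015*np.sin(i),z] for i in np.arange(0,6.3,.1)]); print(z,c.min(0).round(1),c.max(0).round(1))
c=w2p(g,[[.6893,.1565+s*.0145+d,.203] for s in(-1,1) for d in (0,s*.012)]);print(c.round(1))
"
```

```text
0.191 [282.5 221.6] [297.5 233.8]
0.197 [282.4 219.9] [297.4 232.1]
0.203 [282.2 218.1] [297.3 230.3]
[[283.3 221.6]
 [278.  219.5]
 [296.3 226.7]
 [301.7 228.9]]
```

```bash
python3 -m crank '[[[-1,0,0,-1.5,0],[-1,-0.2,0,-3,0],[-1,-0.2,0,-4,0],[-1,-0.2,0,-4,0],[-1,-0.2,0,-4,0],[-1,0,0,-4,0],[-1,0,0,-4,0],[-1,0,0,-4,0]]]'; python3 -m crank '[[[-1,0,3,-3,0],[-1,0,4,-1.6,0],[-1,0,4,0,0],[-1,0,3,0,0],[-1,0,2,0,0],[-1,0,0,0,0],[-1,0,0,0,0]]]';python3 st.py .681 -.1745 .010 90;  python3 -c "
from h import *
crop(grab_frame('scene'),135,160,90,90,7,'c2')"
```

```text
time: 6.42
tool_pos: [0.6788, -0.1309, 0.1979]
tool_rot: [0.707, -0.707, 0.001, 0.001]
contact_force: [0.6, -0.0, -0.3]
gripper_width: 0.327
time: 7.3
tool_pos: [0.6808, -0.1752, 0.0408]
tool_rot: [-0.707, 0.707, 0.001, 0.001]
contact_force: [-1.0, -0.2, -0.3]
gripper_width: 0.331
t 7.3 pos [ 0.6808 -0.1752  0.0408] x [1.    0.    0.002] y [ 0.002 -0.001 -1.   ] z [-0.     1.    -0.001] jawyaw 90.0 w 28.1 F [-1.  -0.2 -0.3]
twist deg 0.0 shift cm in present tool axes [0.02 3.08 0.07]
shift cm after twisting [0.02 3.08 0.07]
```

View pics/c2.png

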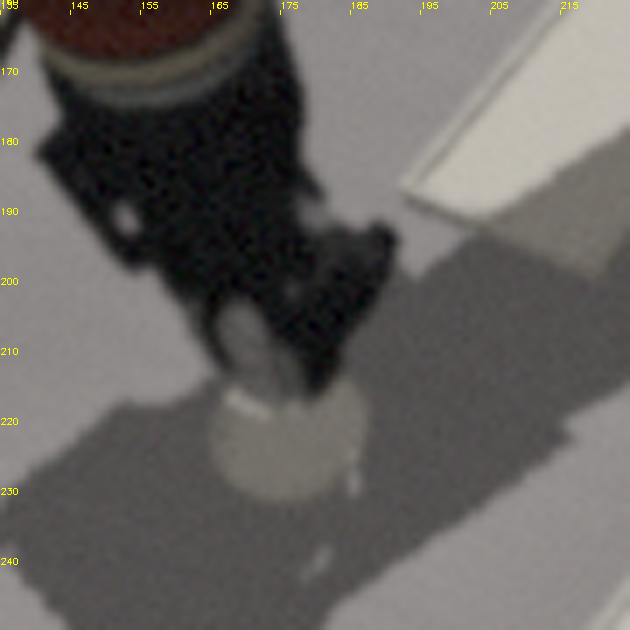

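```bash
python3 -m crank '[[[-1,0,1.5,0,0],[-1,0,1,0,0],[-1,0,0.4,0,0],[-1,0,0.15,0.05,0],[-1,0,0,0,0],[-1,0,0,0,0]]]'; python3 st.py; python3 -m crank '[[[0,0,0,0,0],[0,0,0,0,0],[0,0,0,0,0],[0,0,-2,0,0],[0,0,-4,0,0],[0,0,-5,0,0],[0.5,0,-5,2,0],[0.5,0,0,4,0]]]';python3 st.py .688 .157 .13 90;  python3 -c "
from h import *
crop(grab_frame('scene'),135,160,90,90,7,'c3')"
```

```text
time: 8.1
tool_pos: [0.6799, -0.1744, 0.0091]
tool_rot: [-0.707, 0.707, 0.0, -0.0]
contact_force: [-2.8, -0.3, 2.6]
gripper_width: 0.33
t 8.1 pos [ 0.6799 -0.1744  0.0091] x [ 1.  0. -0.] y [-0. -0. -1.] z [-0.  1. -0.] jawyaw 90.0 w 28.1 F [-2.8 -0.3  2.6]
time: 9.1
tool_pos: [0.6836, -0.1159, 0.1783]
tool_rot: [-0.706, 0.708, 0.004, 0.006]
contact_force: [0.3, 0.9, 0.4]
gripper_width: 0.747
t 9.1 pos [ 0.6836 -0.1159  0.1783] x [ 1.    -0.002  0.014] y [ 0.014 -0.004 -1.   ] z [ 0.002  1.    -0.004] jawyaw 89.9 w 63.5 F [0.3 0.9 0.4]
twist deg -0.1 shift cm in present tool axes [ 0.32  4.73 27.31]
shift cm after twisting [ 0.37  4.73 27.31]
```

View pics/c3.png

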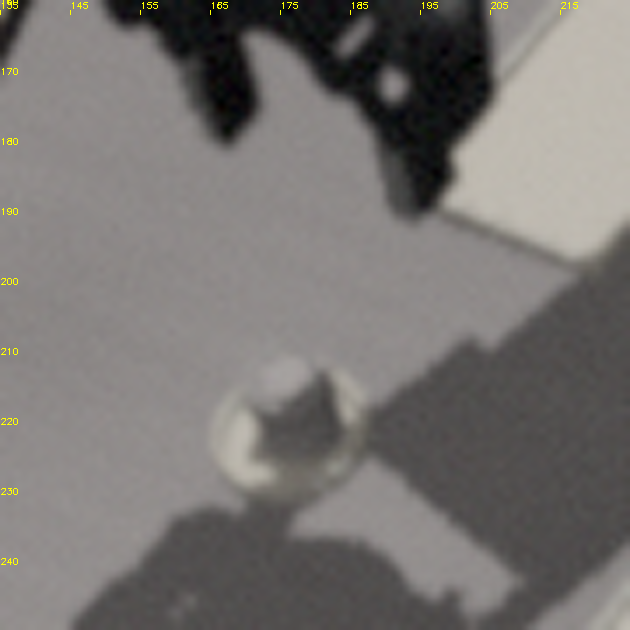

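```bash
python3 -c "
from h import *
t=grab_frame('top')
crop(t,275,120,80,75,8,'d1',[w2p(t,box(.688,.157-.001,np.radians(.5),.044,.044,.104)),w2p(t,box(.679,.1565,np.radians(-2.5),.088,.05,.074)),w2p(t,box(.672,.159,np.radians(-5.2),.12,.062,.04))])"
```

```text
(no output)
```

View pics/d1.png

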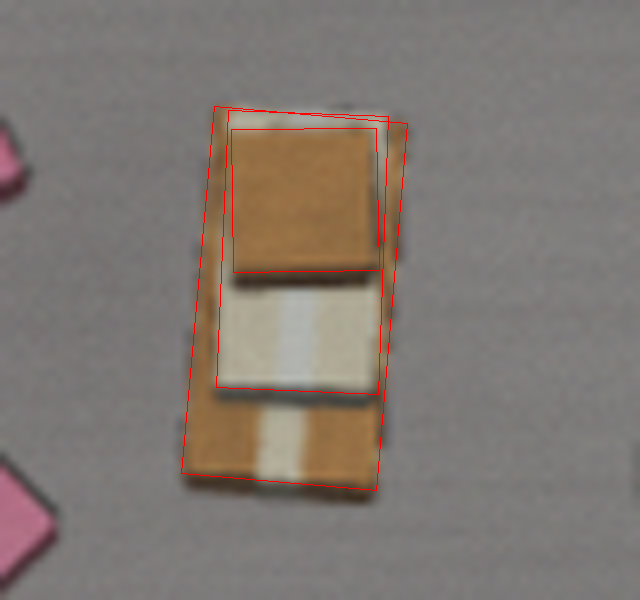

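```bash
python3 -m crank '[[[0.5,0,0,4,0],[0.5,0.1,0,5,0],[0.5,0.1,0,5,0],[0.5,0.1,0,5,0],[0.5,0.1,0,4,0],[0.5,0,2,3,0],[0.5,0,2.5,1.3,0],[0.5,0,0,0,0]]]'; python3 st.py .688 .157 .0775 90
```

```text
time: 10.2
tool_pos: [0.6819, 0.1591, 0.1214]
tool_rot: [-0.707, 0.707, -0.001, -0.002]
contact_force: [0.4, -0.0, 0.3]
gripper_width: 0.749
t 10.2 pos [0.6819 0.1591 0.1214] x [ 1.     0.002 -0.005] y [-0.005 -0.001 -1.   ] z [-0.002  1.    -0.001] jawyaw 90.1 w 63.7 F [ 0.4 -0.   0.3]
twist deg 0.1 shift cm in present tool axes [ 0.63  4.38 -0.2 ]
shift cm after twisting [ 0.63  4.38 -0.2 ]
```

```bash
python3 -m crank '[[[0.5,0.3,1.5,-0.2,0],[0.5,0.3,1.5,0,0],[0.5,0,1,0,0],[0.5,0,0.3,0,0],[0.5,0,0,0,0]]]'; python3 st.py .688 .157 .0775 90
```

```text
time: 10.82
tool_pos: [0.6897, 0.1566, 0.0806]
tool_rot: [-0.707, 0.707, -0.0, -0.0]
contact_force: [0.4, -0.7, 0.8]
gripper_width: 0.749
t 10.82 pos [0.6897 0.1566 0.0806] x [ 1.  0. -0.] y [-0. -0. -1.] z [-0.  1. -0.] jawyaw 90.0 w 63.7 F [ 0.4 -0.7  0.8]
twist deg 0.0 shift cm in present tool axes [-0.17  0.31  0.04]
shift cm after twisting [-0.17  0.31  0.04]
```

```bash
python3 -m crank '[[[0.5,-0.1,0.3,0,0],[0.5,0,0,0,0],[-1,0,0,0,0],[-1,0,0,0,0],[-1,0,0,0,0],[-1,0,0,0,0],[-1,0,0,0,0]]]'; python3 st.py;  python3 -m crank '[[[-1,0,-1,0,0],[-1,0,-1,0,0],[-1,0,-2,0,0],[-1,0,-3,0,0],[-1,0,-3,0,0],[-1,0,0,0,0],[-1,0,0,0,0]]]'; python3 st.py .495 -.0035 .15 81.8;python3 -c "
from h import *
crop(grab_frame('scene'),240,180,110,110,6,'e2')"
```

```text
time: 11.7
tool_pos: [0.6892, 0.1568, 0.0784]
tool_rot: [0.707, -0.707, -0.0, -0.0]
contact_force: [0.4, 0.4, 2.9]
gripper_width: 0.503
t 11.7 pos [0.6892 0.1568 0.0784] x [1.    0.    0.001] y [ 0.001  0.    -1.   ] z [-0.  1.  0.] jawyaw 90.0 w 42.7 F [0.4 0.4 2.9]
time: 12.58
tool_pos: [0.6883, 0.1567, 0.1772]
tool_rot: [-0.707, 0.707, -0.0, -0.0]
contact_force: [-0.3, -0.1, -1.2]
gripper_width: 0.505
t 12.57 pos [0.6883 0.1567 0.1772] x [ 1.     0.    -0.001] y [-0.001 -0.    -1.   ] z [-0.  1. -0.] jawyaw 90.0 w 43.0 F [-0.3 -0.1 -1.2]
twist deg 8.2 shift cm in present tool axes [-19.33   2.74 -16.01]
shift cm after twisting [-16.84   2.74 -18.61]
```

View pics/e2.png

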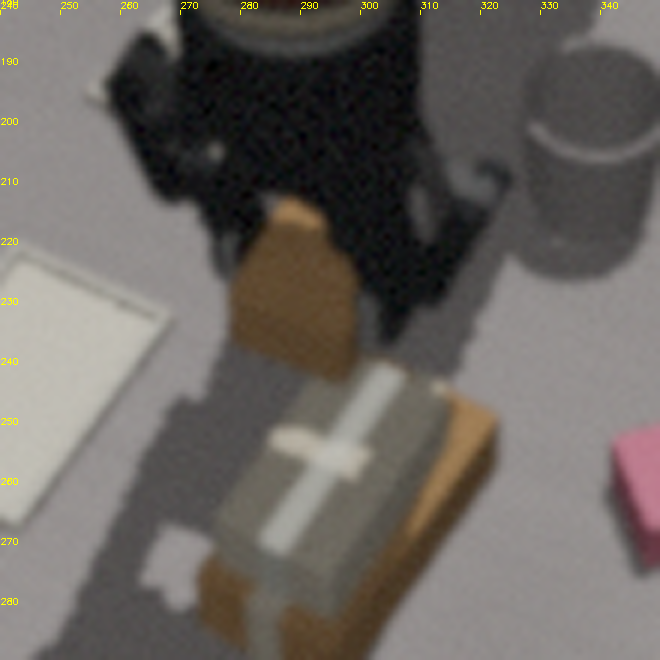

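```bash
python3 -m crank '[[[-1,-1.3,0,-1,0],[-1,-2.5,0,-2,0],[-1,-3,0,-2.5,0],[-1,-3,0,-2.5,0],[-1,-3,0,-2.5,0],[-1,-3,0,-2.5,0],[-1,-2.2,0,-2,0],[-1,-1.3,0,-1,0]]]'; python3 -m crank '[[[-1,0,1.5,0,4.1],[-1,0,3,0,4.1],[-1,0,3,0,0],[-1,0,3,0,0],[-1,0,2,0,0],[-1,0,0,0,0],[-1,0,0,0,0]]]'; python3 st.py .495 -.0035 .0075 81.8;python3 -c "
from h import *
crop(grab_frame('scene'),220,130,90,90,7,'f2')"
```

```text
time: 13.62
tool_pos: [0.494, -0.0038, 0.1761]
tool_rot: [0.707, -0.707, 0.001, 0.001]
contact_force: [0.3, 1.9, -0.5]
gripper_width: 0.502
time: 14.5
tool_pos: [0.4963, -0.0032, 0.0533]
tool_rot: [0.705, -0.705, 0.05, -0.051]
contact_force: [0.1, -0.6, -0.1]
gripper_width: 0.506
t 14.5 pos [ 0.4963 -0.0032  0.0533] x [ 0.99  -0.142  0.001] y [ 0.001 -0.    -1.   ] z [0.142 0.99  0.   ] jawyaw 81.8 w 43.0 F [ 0.1 -0.6 -0.1]
twist deg 0.0 shift cm in present tool axes [-0.12  4.58 -0.04]
shift cm after twisting [-0.12  4.58 -0.04]
```

View pics/f2.png

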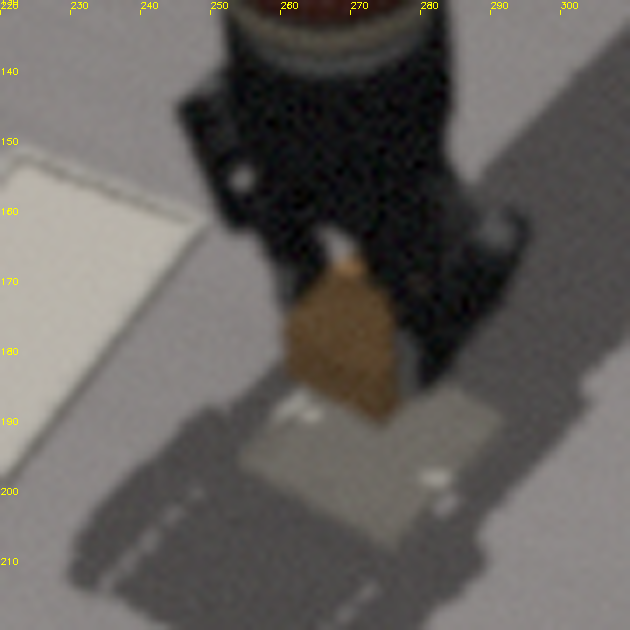

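```bash
python3 -m crank '[[[-1,-0.1,2,0,0],[-1,0,1.5,0,0],[-1,0,0.7,0,0],[-1,0,0.3,0,0],[-1,0,0,0,0],[-1,0,0,0,0]]]'; python3 st.py .495 -.0035 .0075 81.8
```

```text
time: 15.3
tool_pos: [0.4953, -0.0032, 0.0083]
tool_rot: [-0.705, 0.705, -0.05, 0.051]
contact_force: [0.3, -1.0, -1.8]
gripper_width: 0.502
t 15.3 pos [ 0.4953 -0.0032  0.0083] x [ 0.99  -0.142  0.001] y [ 0.001 -0.    -1.   ] z [ 0.142  0.99  -0.   ] jawyaw 81.8 w 42.7 F [ 0.3 -1.  -1.8]
twist deg 0.0 shift cm in present tool axes [-0.02  0.08 -0.03]
shift cm after twisting [-0.02  0.08 -0.03]
```

Lower the last bit, release, retreat and return toward the stack.

```bash
python3 -m crank '[[[-1,0,0.1,0,0],[-1,0,0,0,0],[0.4,0,0,0,0],[0.4,0,0,0,0],[0.4,0,0,0,0],[0.4,0,-2,0,0],[0.4,0,-4,0,0],[0.5,0,-5,0,0]]]'; python3 -m crank '[[[0.5,0,-4,0,-8.2],[0.5,-4,0,-3,0],[0.5,-4,0,-3,0],[0.5,0,0,0,0]]]'; python3 st.py .679 .1575 .15 87.5;python3 -c "
from h import *
crop(grab_frame('scene'),220,130,90,90,7,'g2')
t=grab_frame('top')
crop(t,275,120,80,75,8,'g1',[w2p(t,box(.679,.1565,np.radians(-2.5),.088,.05,.074)),w2p(t,box(.672,.159,np.radians(-5.2),.12,.062,.04))])"
```

```text
time: 16.3
tool_pos: [0.4936, -0.003, 0.1166]
tool_rot: [0.705, -0.705, 0.052, -0.049]
contact_force: [1.4, 0.6, 0.3]
gripper_width: 0.749
time: 16.8
tool_pos: [0.4131, -0.0642, 0.1564]
tool_rot: [-0.707, 0.707, -0.001, 0.001]
contact_force: [0.2, 0.0, -0.2]
gripper_width: 0.751
t 16.8 pos [ 0.4131 -0.0642  0.1564] x [ 1.    -0.003  0.   ] y [ 0. -0. -1.] z [ 0.003  1.    -0.   ] jawyaw 89.8 w 63.9 F [ 0.2  0.  -0.2]
twist deg 2.3 shift cm in present tool axes [26.53  0.63 22.25]
shift cm after twisting [25.6   0.63 23.31]
```

View pics/g2.png

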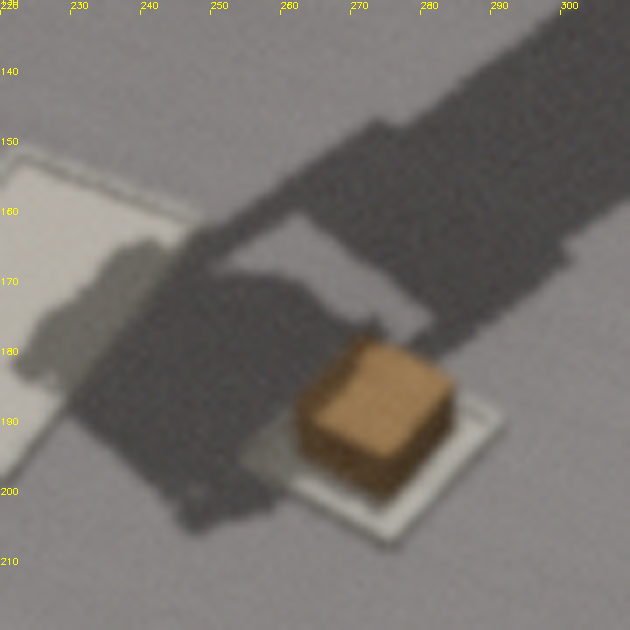

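View pics/g1.png

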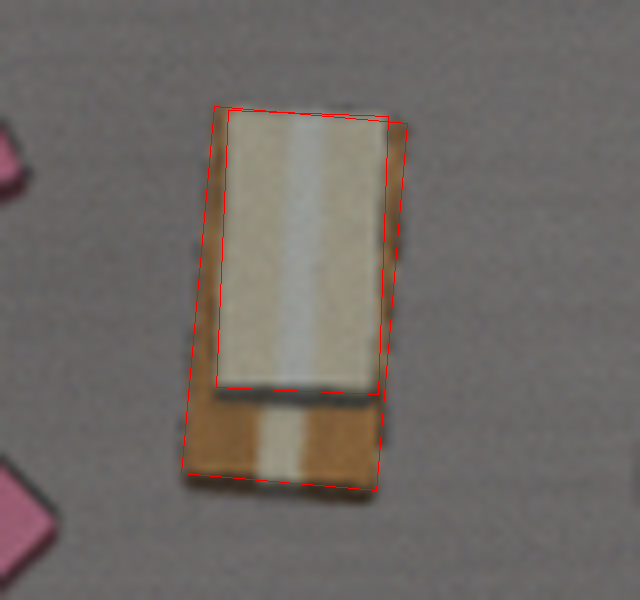

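```bash
python3 -m crank '[[[0.7,2,0,2,2.1],[0.7,4,0,3.5,0],[0.7,4,0,3.5,0],[0.7,4,0,3.5,0],[0.7,4,0,3.5,0],[0.7,4,0,3.5,0],[0.7,3.2,0,3,0],[0.7,0.5,0,0.8,0]]]';python3 -m crank '[[[0.7,0,2,0,0],[0.7,0,2,0,0],[0.7,0,2,0,0],[0.7,0,1,0,0],[0.7,0,0,0,0],[0.7,0,0,0,0]]]'; python3 st.py .679 .157 .045 87.7
```

```text
time: 17.9
tool_pos: [0.6809, 0.164, 0.1554]
tool_rot: [0.707, -0.707, 0.012, -0.011]
contact_force: [-1.0, -0.9, -0.2]
gripper_width: 0.847
time: 18.65
tool_pos: [0.68, 0.161, 0.0878]
tool_rot: [0.707, -0.707, 0.012, -0.013]
contact_force: [-0.2, -0.2, 0.4]
gripper_width: 0.852
t 18.65 pos [0.68   0.161  0.0878] x [ 0.999 -0.037  0.002] y [ 0.002  0.    -1.   ] z [0.037 0.999 0.   ] jawyaw 87.9 w 72.5 F [-0.2 -0.2  0.4]
twist deg 0.2 shift cm in present tool axes [-0.09  4.28 -0.4 ]
shift cm after twisting [-0.09  4.28 -0.4 ]
```

```bash
python3 -m crank '[[[0.7,-0.1,0.5,-0.4,0],[0.7,0,1.5,0,0],[0.7,0,1.5,0,0],[0.7,0,0.75,0,0],[0.7,0,0,0,0],[0.7,0,0,0,0]]]'; python3 st.py .679 .157 .045 87.7
```

```text
time: 19.4
tool_pos: [0.6786, 0.1572, 0.0447]
tool_rot: [0.707, -0.707, 0.013, -0.013]
contact_force: [0.5, 0.2, -0.1]
gripper_width: 0.846
t 19.4 pos [0.6786 0.1572 0.0447] x [ 0.999 -0.036  0.001] y [ 0.001  0.    -1.   ] z [0.036 0.999 0.   ] jawyaw 87.9 w 71.9 F [ 0.5  0.2 -0.1]
twist deg 0.2 shift cm in present tool axes [ 0.04 -0.03 -0.02]
shift cm after twisting [ 0.04 -0.03 -0.02]
```

```bash
python3 -m crank '[[[-1,0,0,0,0],[-1,0,0,0,0],[-1,0,0,0,0],[-1,0,0,0,0],[-1,0,0,0,0],[-1,0,0,0,0]]]'; python3 st.py; python3 -m crank '[[[-1,0,-0.5,0,0],[-1,0,-1,0,0],[-1,0,-2,0,0],[-1,0,-2,0,0],[-1,0,-1,0,0],[-1,0,0,0,0],[-1,0,0,0,0]]]'; python3 st.py .665 .007 .11 87.5;python3 -c "
from h import *
crop(grab_frame('scene'),230,190,110,110,6,'i2')"
```

```text
time: 20.15
tool_pos: [0.6791, 0.1572, 0.0455]
tool_rot: [0.707, -0.707, 0.012, -0.014]
contact_force: [0.8, 0.8, 5.7]
gripper_width: 0.574
t 20.15 pos [0.6791 0.1572 0.0455] x [ 0.999 -0.036  0.002] y [ 0.002  0.    -1.   ] z [0.036 0.999 0.   ] jawyaw 87.9 w 48.8 F [0.8 0.8 5.7]
time: 21.02
tool_pos: [0.6777, 0.157, 0.1086]
tool_rot: [-0.707, 0.707, -0.013, 0.012]
contact_force: [-0.6, 0.4, -0.6]
gripper_width: 0.574
t 21.02 pos [0.6777 0.157  0.1086] x [ 0.999 -0.036 -0.001] y [-0.001 -0.    -1.   ] z [ 0.036  0.999 -0.   ] jawyaw 87.9 w 48.8 F [-0.6  0.4 -0.6]
twist deg 0.4 shift cm in present tool axes [ -0.73  -0.14 -15.04]
shift cm after twisting [ -0.62  -0.14 -15.05]
```

View pics/i2.png

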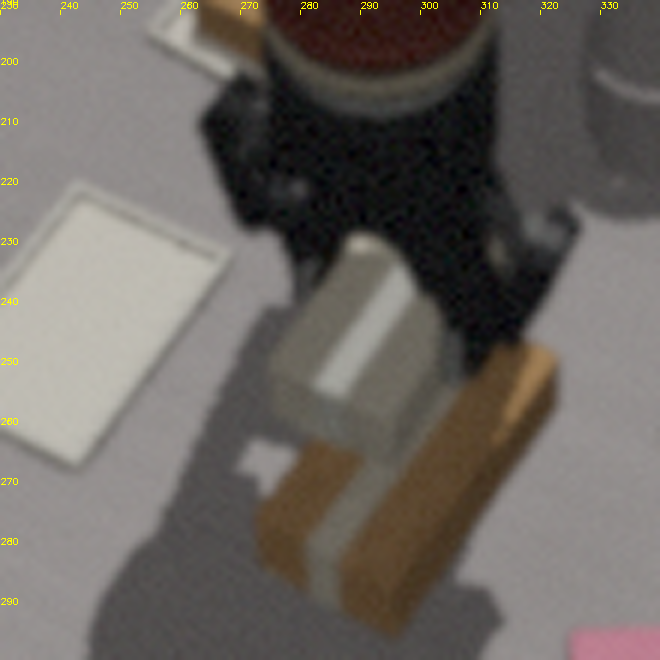

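```bash
python3 -m crank '[[[-1,0,0,-1,0],[-1,-0.1,0,-2,0],[-1,-0.2,0,-3,0],[-1,-0.2,0,-3,0],[-1,-0.2,0,-3,0],[-1,0,0,-2,0],[-1,0,1,-1,0],[-1,0,2,0,0]]]'; python3 -m crank '[[[-1,0,2,0,0],[-1,0,1.5,0,0],[-1,0,0,0,0],[-1,0,0,0,0]]]'; python3 st.py .665 .007 .0085 87.5;python3 -c "
from h import *
crop(grab_frame('scene'),180,180,110,110,6,'j2')"
```

```text
time: 22.08
tool_pos: [0.6665, 0.0069, 0.0792]
tool_rot: [0.707, -0.707, 0.012, -0.014]
contact_force: [-0.1, 0.7, -0.7]
gripper_width: 0.572
time: 22.58
tool_pos: [0.6662, 0.0078, 0.0447]
tool_rot: [-0.707, 0.707, -0.012, 0.013]
contact_force: [0.3, 0.1, -0.9]
gripper_width: 0.573
t 22.57 pos [0.6662 0.0078 0.0447] x [ 0.999 -0.036  0.001] y [ 0.001 -0.    -1.   ] z [ 0.036  0.999 -0.   ] jawyaw 87.9 w 48.7 F [ 0.3  0.1 -0.9]
twist deg 0.4 shift cm in present tool axes [-0.12  3.62 -0.08]
shift cm after twisting [-0.12  3.62 -0.08]
```

View pics/j2.png

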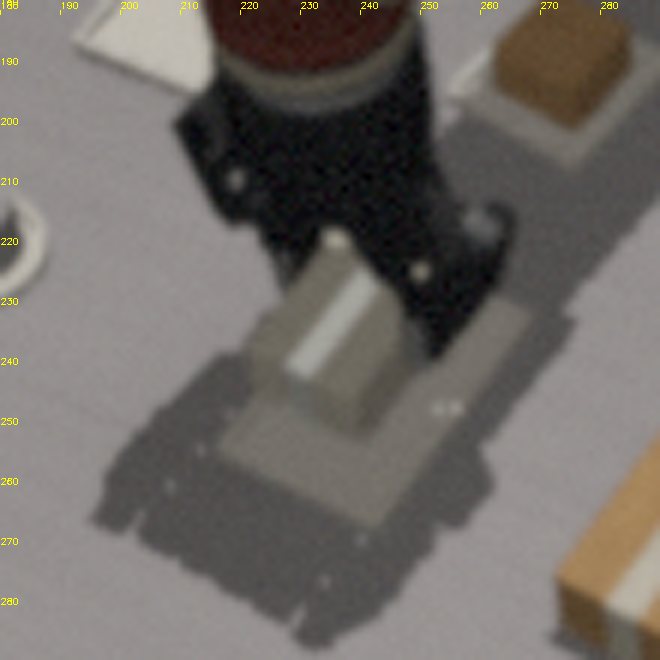

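```bash
python3 -m crank '[[[-1,-0.1,1.5,-0.1,0],[-1,0,1.2,0,0],[-1,0,0.6,0,0],[-1,0,0.3,0,0],[-1,0,0,0,0],[-1,0,0,0,0]]]'; python3 st.py .665 .007 .0085 87.5
```

```text
time: 23.38
tool_pos: [0.665, 0.0065, 0.0085]
tool_rot: [-0.707, 0.707, -0.013, 0.013]
contact_force: [-0.3, -0.5, 0.4]
gripper_width: 0.573
t 23.38 pos [0.665  0.0065 0.0085] x [ 0.999 -0.036  0.001] y [ 0.001 -0.    -1.   ] z [ 0.036  0.999 -0.   ] jawyaw 87.9 w 48.7 F [-0.3 -0.5  0.4]
twist deg 0.4 shift cm in present tool axes [-0.   -0.    0.05]
shift cm after twisting [-0.   -0.    0.05]
```

```bash
python3 -m crank '[[[0.5,0,0,0,0],[0.5,0,0,0,0],[0.5,0,0,0,0],[0.5,0,-2,0,0],[0.5,0,-4,0,0],[0.7,0,-5,0,0],[0.7,-3,-2,-3,0],[0.7,-5,0,-2,0]]]'; python3 -m crank '[[[0.8,-5,0,-2,0],[0.8,-5,0,0,0],[0.8,-4,0,0,0],[0.8,0,0,0,0]]]'; python3 st.py .672 .160 .1 84.8;python3 -c "
from h import *
crop(grab_frame('scene'),180,180,110,110,6,'k2')
t=grab_frame('top')
crop(t,275,120,120,90,6,'k1',[w2p(t,box(.672,.159,np.radians(-5.2),.12,.062,.04))])"
```

```text
time: 24.38
tool_pos: [0.5853, -0.0419, 0.1438]
tool_rot: [-0.706, 0.708, -0.01, 0.016]
contact_force: [-1.1, -0.7, -0.2]
gripper_width: 0.847
time: 24.88
tool_pos: [0.4408, -0.0553, 0.139]
tool_rot: [-0.707, 0.707, -0.013, 0.014]
contact_force: [0.8, 0.5, -0.4]
gripper_width: 0.899
t 24.88 pos [ 0.4408 -0.0553  0.139 ] x [ 0.999 -0.037  0.002] y [ 0.002 -0.    -1.   ] z [ 0.037  0.999 -0.   ] jawyaw 87.9 w 76.4 F [ 0.8  0.5 -0.4]
twist deg 3.1 shift cm in present tool axes [22.3   3.93 22.37]
shift cm after twisting [21.07  3.93 23.54]
```

View pics/k2.png

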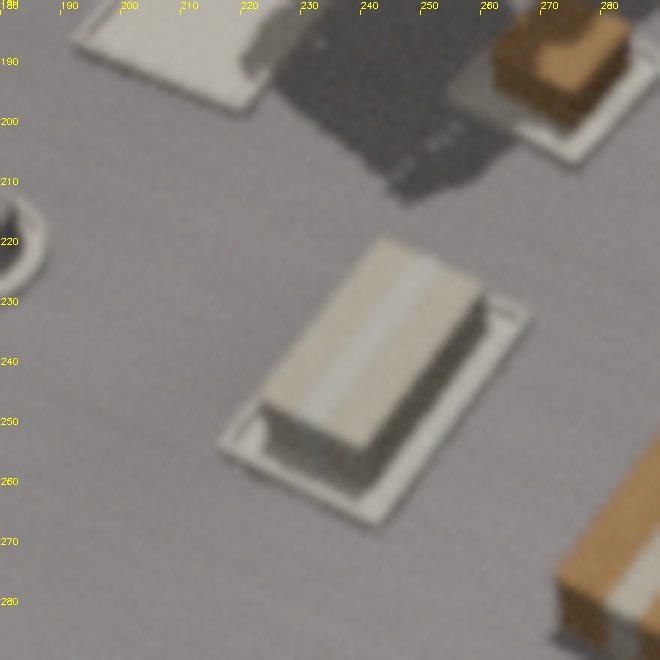

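View pics/k1.png

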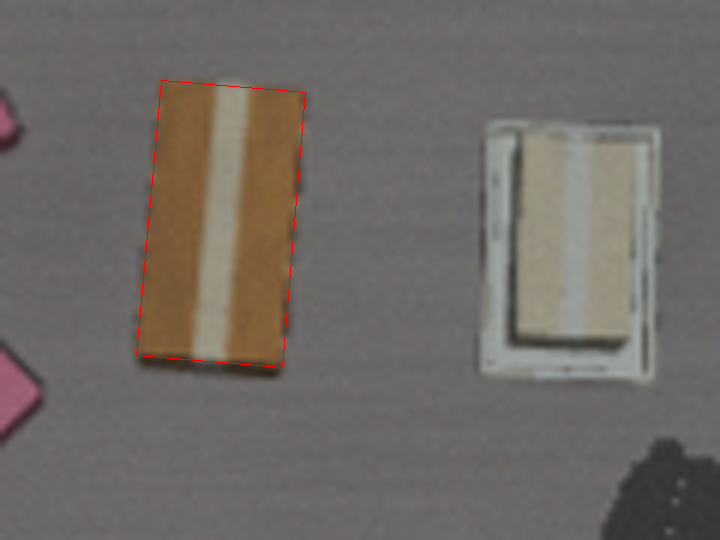

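```bash
python3 -m crank '[[[0.9,2,0,2,3.0],[0.9,3,0,3.4,0],[0.9,3.5,0,3.8,0],[0.9,3.5,0,3.8,0],[0.9,3.5,0,3.8,0],[0.9,3,0,3.4,0],[0.9,2,0,2.4,0],[0.9,0.6,0,0.9,0]]]';python3 -m crank '[[[0.9,0,2,0,0],[0.9,0,2,0,0],[0.9,0,2,0,0],[0.9,0,1.5,0,0],[0.9,0,0,0,0],[0.9,0,0,0,0]]]'; python3 st.py .672 .1595 .004 84.8
```

```text
time: 25.98
tool_pos: [0.6744, 0.1627, 0.1381]
tool_rot: [0.706, -0.706, 0.031, -0.031]
contact_force: [-0.1, -0.4, 0.0]
gripper_width: 0.95
time: 26.72
tool_pos: [0.6729, 0.161, 0.064]
tool_rot: [0.706, -0.706, 0.031, -0.032]
contact_force: [0.1, -0.1, 0.8]
gripper_width: 0.95
t 26.73 pos [0.6729 0.161  0.064 ] x [ 0.996 -0.089  0.001] y [ 0.001  0.    -1.   ] z [0.089 0.996 0.   ] jawyaw 84.9 w 80.8 F [ 0.1 -0.1  0.8]
twist deg 0.1 shift cm in present tool axes [-0.08  6.   -0.16]
shift cm after twisting [-0.08  6.   -0.16]
```

```bash
python3 -m crank '[[[0.9,-0.1,1,-0.15,0],[0.9,0,2,0,0],[0.9,0,1.5,0,0],[0.9,0,1,0,0],[0.9,0,0.5,0,0],[0.9,0,0,0,0],[0.9,0,0,0,0]]]'; python3 st.py .672 .1595 .004 84.8
```

```text
time: 27.6
tool_pos: [0.6718, 0.1597, 0.0041]
tool_rot: [0.706, -0.706, 0.031, -0.032]
contact_force: [-0.4, -0.5, 0.9]
gripper_width: 0.951
t 27.6 pos [0.6718 0.1597 0.0041] x [ 0.996 -0.089  0.001] y [ 0.001  0.    -1.   ] z [0.089 0.996 0.   ] jawyaw 84.9 w 80.9 F [-0.4 -0.5  0.9]
twist deg 0.1 shift cm in present tool axes [ 0.02  0.01 -0.02]
shift cm after twisting [ 0.02  0.01 -0.02]
```

```bash
python3 -m crank '[[[-1,0,0,0,0],[-1,0,0,0,0],[-1,0,0,0,0],[-1,0,0,0,0],[-1,0,0,0,0],[-1,0,0,0,0]]]'; python3 st.py; python3 -m crank '[[[-1,0,-0.5,0,0],[-1,0,-1,0,0],[-1,0,-2,0,0],[-1,0,-3,0,0],[-1,0,-3,0,0],[-1,0,-3,0,0],[-1,0,-1,0,0],[-1,0,0,0,0]]]'; python3 st.py .5 -.1595 .137 89.7;python3 -c "
from h import *
crop(grab_frame('scene'),220,180,120,110,6,'l2')"
```

```text
time: 28.35
tool_pos: [0.6721, 0.1597, 0.0044]
tool_rot: [0.706, -0.706, 0.031, -0.032]
contact_force: [-1.2, -0.2, 5.0]
gripper_width: 0.72
t 28.35 pos [0.6721 0.1597 0.0044] x [ 0.996 -0.089  0.002] y [ 0.002  0.    -1.   ] z [0.089 0.996 0.   ] jawyaw 84.9 w 61.2 F [-1.2 -0.2  5. ]
time: 29.35
tool_pos: [0.6717, 0.1597, 0.1395]
tool_rot: [0.707, -0.706, 0.031, -0.032]
contact_force: [0.0, -0.0, -2.5]
gripper_width: 0.717
t 29.35 pos [0.6717 0.1597 0.1395] x [ 0.996 -0.089  0.002] y [ 0.002  0.    -1.   ] z [0.089 0.996 0.   ] jawyaw 84.9 w 60.9 F [ 0.  -0.  -2.5]
twist deg -4.8 shift cm in present tool axes [-14.27   0.21 -33.32]
shift cm after twisting [-17.     0.2  -32.01]
```

View pics/l2.png

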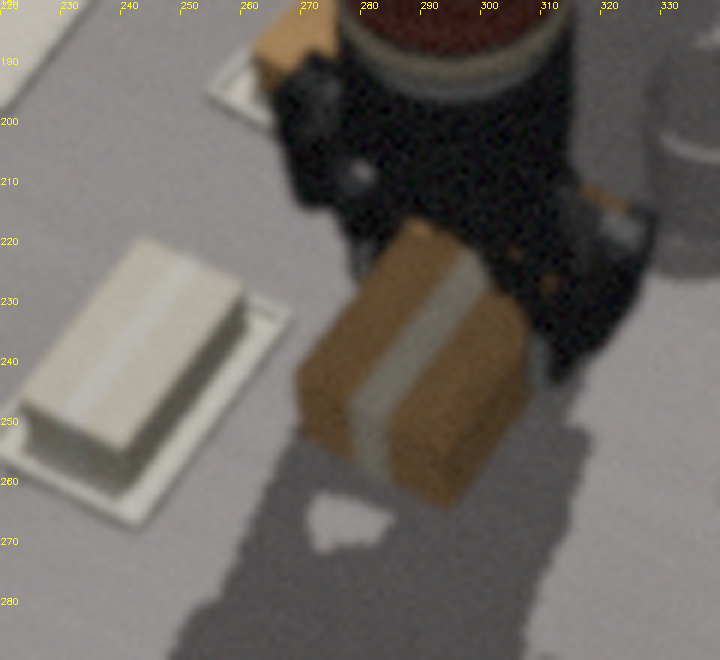

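```bash
python3 -m crank '[[[-1,0,0,0,-2.4],[-1,0,0,0,-2.4],[-1,-0.8,0,-1.5,0],[-1,-1.3,0,-2.5,0],[-1,-1.6,0,-3,0],[-1,-1.6,0,-3,0],[-1,-1.6,0,-3,0],[-1,-1.6,0,-3,0]]]';python3 -m crank '[[[-1,-1.6,0,-3,0],[-1,-1.6,0,-3,0],[-1,-1.6,0,-3,0],[-1,-1.6,0,-3,0],[-1,-1.3,0,-2.5,0],[-1,-0.8,0,-1.5,0],[-1,0,1,0,0],[-1,0,2,0,0]]]'; python3 -m crank '[[[-1,0,3,0,0],[-1,0,2.3,0,0],[-1,0,1,0,0],[-1,0,0,0,0],[-1,0,0,0,0]]]'; python3 st.py .4995 -.1595 .0075 89.7;python3 -c "
from h import *
crop(grab_frame('scene'),160,120,110,110,6,'n2')"
```

```text
time: 30.4
tool_pos: [0.5835, -0.0015, 0.137]
tool_rot: [-0.707, 0.707, -0.003, 0.001]
contact_force: [-0.2, -0.9, -1.7]
gripper_width: 0.717
time: 31.4
tool_pos: [0.5002, -0.1593, 0.1079]
tool_rot: [-0.707, 0.707, -0.001, 0.002]
contact_force: [-0.2, -0.9, -2.3]
gripper_width: 0.719
time: 32.02
tool_pos: [0.5005, -0.1596, 0.0462]
tool_rot: [-0.707, 0.707, -0.001, 0.002]
contact_force: [0.3, 0.3, -0.6]
gripper_width: 0.719
t 32.02 pos [ 0.5005 -0.1596  0.0462] x [ 1.    -0.004  0.002] y [ 0.002 -0.001 -1.   ] z [ 0.004  1.    -0.001] jawyaw 89.7 w 61.1 F [ 0.3  0.3 -0.6]
twist deg 0.0 shift cm in present tool axes [-0.1   3.87  0.02]
shift cm after twisting [-0.1   3.87  0.02]
```

View pics/n2.png

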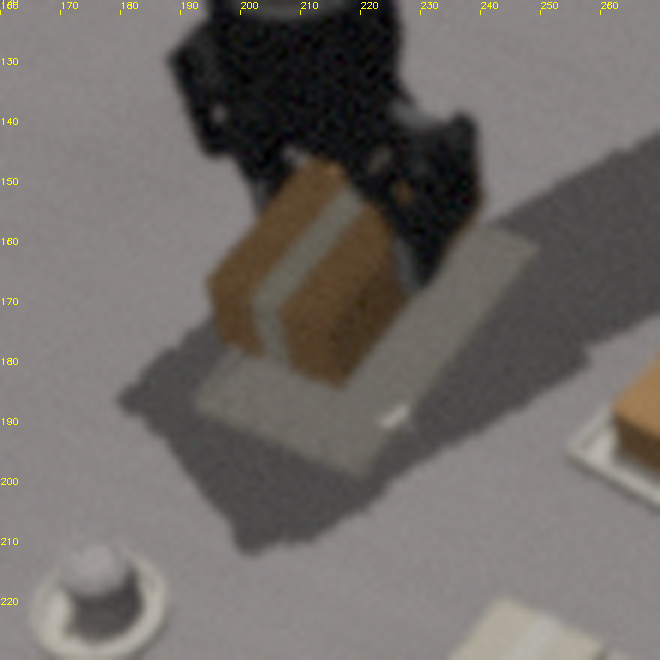

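```bash
python3 -m crank '[[[-1,-0.1,1.5,0,0],[-1,0,1.4,0,0],[-1,0,0.7,0,0],[-1,0,0.25,0,0],[-1,0,0,0,0],[-1,0,0,0,0]]]'; python3 st.py .4995 -.1595 .0075 89.7
```

```text
time: 32.83
tool_pos: [0.4985, -0.1595, 0.0074]
tool_rot: [0.707, -0.707, 0.002, -0.001]
contact_force: [-4.4, 1.6, 6.3]
gripper_width: 0.717
t 32.83 pos [ 0.4985 -0.1595  0.0074] x [ 1.    -0.005 -0.001] y [-0.001  0.    -1.   ] z [0.005 1.    0.   ] jawyaw 89.7 w 61.0 F [-4.4  1.6  6.3]
twist deg 0.0 shift cm in present tool axes [ 0.1  -0.01 -0.  ]
shift cm after twisting [ 0.1  -0.01 -0.  ]
```

```bash
python3 -m crank '[[[0.8,0,0,0,0],[0.8,0,0,0,0],[0.8,0,0,0,0],[0.8,0,-2,0,0],[0.8,0,-4,0,0],[0.8,0,-5,0,0],[0.8,0,-5,0,0],[0.8,0,-5,0,0]]]';python3 -m crank '[[[0.8,-2,-2,3,0],[0.8,-2,0,5,0],[0.8,-2,0,5,0],[0.8,-2,0,5,0],[0.8,-2,0,5,0],[0.8,0,0,5,0],[0.8,0,0,5,0],[0.8,0,0,0,0]]]'; python3 st.py
python3 - <<'E'
from h import *
s=grab_frame('scene');t=grab_frame('top')
crop(s,155,130,145,130,5,'z1')
crop(t,345,130,120,130,5,'z2')
f=lambda x:x
crop(t,190,120,150,170,4,'z3',[w2p(t,[[.4791+.032*np.cos(i),.1738+.032*np.sin(i),.07] for i in np.arange(0,6.28,.1)]),w2p(t,[[.3901+.034*np.cos(i),.4062+.034*np.sin(i),.006] for i in np.arange(0,6.28,.1)])])
E
```

```text
time: 33.83
tool_pos: [0.4985, -0.1594, 0.2183]
tool_rot: [-0.707, 0.707, -0.002, 0.002]
contact_force: [0.1, -0.1, 0.5]
gripper_width: 0.898
time: 34.83
tool_pos: [0.3996, 0.1735, 0.2367]
tool_rot: [0.707, -0.707, -0.0, 0.0]
contact_force: [0.3, -0.3, 0.1]
gripper_width: 0.897
t 34.83 pos [0.3996 0.1735 0.2367] x [ 1.     0.001 -0.   ] y [-0.  0. -1.] z [-0.001  1.     0.   ] jawyaw 90.0 w 76.3 F [ 0.3 -0.3  0.1]
```

View pics/z1.png

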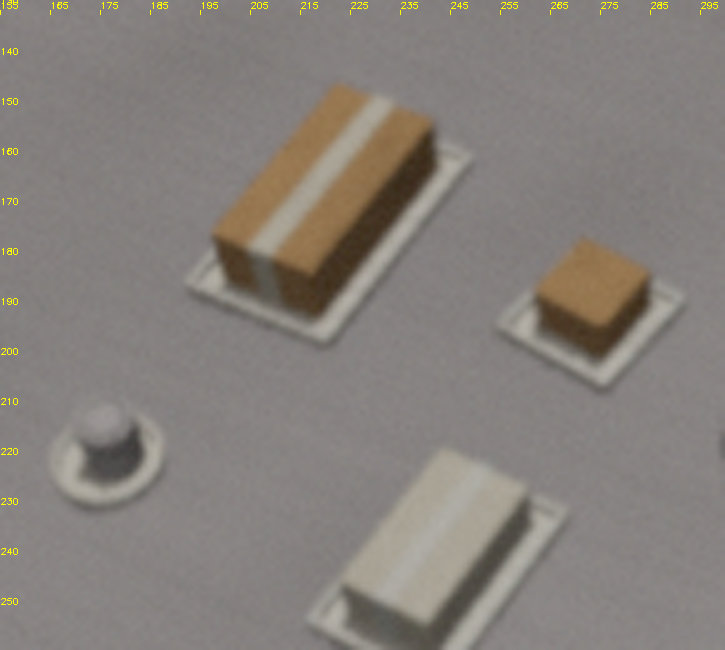

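View pics/z2.png

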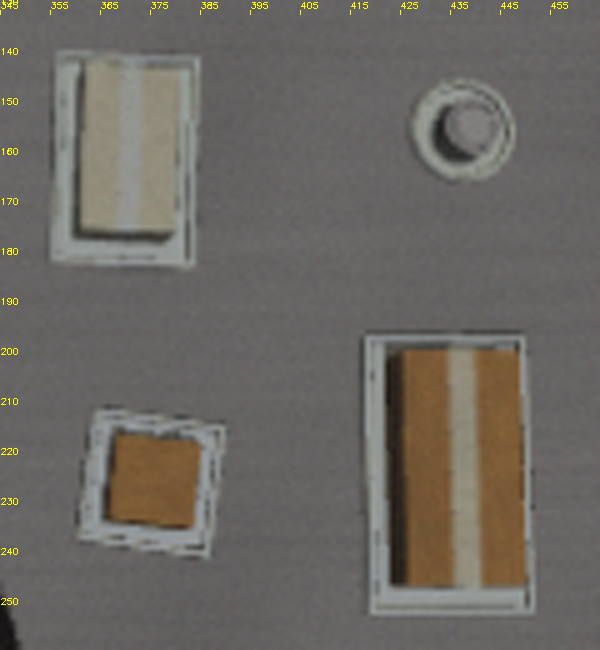

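View pics/z3.png

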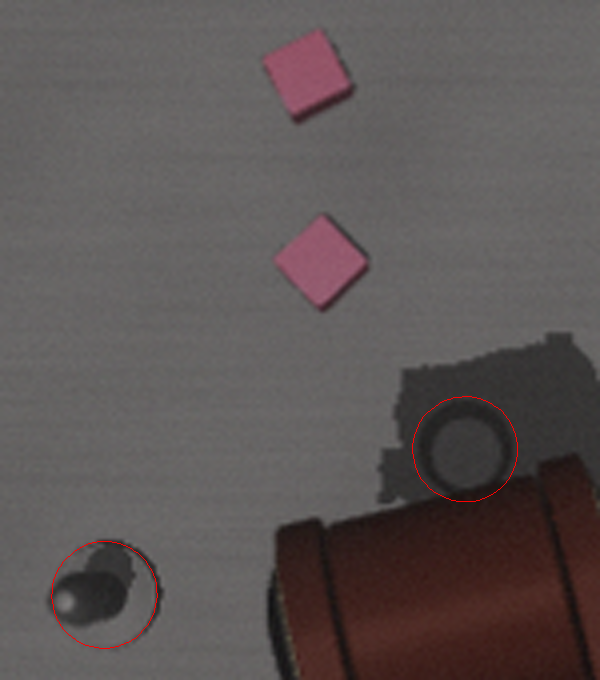

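```bash
sed '/^fit(\|^print(\|^P=/,$d' m.py > mm.py
cat >> mm.py <<'E'
b=lambda p:cp(p,345,130,5)
fit("L",t,b([(403,349),(521,349),(526,586),(405,586)]),.043,.12,.062)
fit("M",t,b([(84,62),(186,70),(176,236),(80,230)]),.037,.088,.05)
fit("S",t,b([(115,434),(201,443),(193,529),(106,520)]),.033,.044,.044)
print(p2w(t,b([(471,126)]),.035))
E
python3 mm.py
```

```text
L [ 0.4999 -0.1587] yaw deg -1.0 rms px 0.17
M [0.665  0.0064] yaw deg -3.8 rms px 0.44
S [ 0.4946 -0.0018] yaw deg -6.6 rms px 0.08
[[ 0.67759649 -0.17163346  0.035     ]]
```

All packs are within about 5 mm of their tray centres at floor level, so I am handing the job in.

```bash
python3 -c "
from plant import *
print(job_done())"
```

```text
the job is handed in; nothing more can be done
None
```

All four packs are in their matching trays, and I handed the job in at about 35 s of the 104 s allowed. I took the stack apart in the order tin, small, medium, large, and every pack stayed upright on the way.

**Packs:** the last pictures show each one flat on its tray floor, clear of the rim. Measured offsets from the tray centres are about 2 mm (large), 1 mm (medium), 3 mm (small) and 5 mm (tin), against the 15 mm limit.

**Bystanders:** the beaker and the mandrel line up with the positions I measured at the start, except that in the last picture the arm covers the lower edge of the beaker.

**Checks that disagreed:** none failed. The two cameras differed by 1 to 3.5 mm in y, so I used values between them. Fit on the tray floor was judged by eye and from the tool height at release, since there is no depth image.

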